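# Slide the drip tray under the litho stone stand

### The arm

A 6-joint arm with a two-finger parallel gripper is mounted at the origin on the work surface. World frame = base frame: x ahead of the robot, y to its left, z up, the work surface at z = 0. Lengths are in m, angles in rad, forces in N, time in s.
With the tool pointing down it reaches from about 0.3 to 0.775 m from the base axis. Payload 14.6 kg.
Tool frame: the origin (TCP) lies on the centre line of the jaws, within the pads' length; the fingertips stand 11 mm ahead of it and the grasp point (between the pads) lies 8 mm behind it (arm.tcp_to_tips is the distance from the TCP to the fingertips, in m); z points along the fingers, y is the direction in which the jaws open and shut (so a half turn about z gives the same grasp; the last joint's range is limited). The gripper opens to 85 mm and grips with 20 to 120 N. Pads are 22 mm wide; open, the fingers measure 114 mm over their backs; the gripper's body (76 mm by 85 mm) begins 54 mm behind the grasp point. The pads swing forward as they close: fully open they stand 13 mm farther back than shut.
Start: joints at [-1.416, 0.3, 1.521, -0, 1.321, -0.067], TCP at [0.121, -0.537, 0.242] pointing down, gripper open.
Joint ranges: [-3.03, 3.03], [-0.79, 2.21], [0.23, 2.52], [-1.04, 4.18], [0, 3.07], [-2.55, 2.55]. Speed limits (rad/s): [2.22, 2.22, 2.57, 3.14, 3.14, 3.14].

### API

Orientations are given as a rotation vector (axis times angle).
In Python, from cell import arm gives the robot as it stands.
- The arm moves only by the tool carry_out, never from a script. Its argument "series" is a list of rows, each an object of numbers: "fingers": the finger opening in mm, from 0 to 85.4; "tx", "ty", "tz": the shift along the tool's x, y, z in units of 30 mm (1.0 is 30 mm); "wx", "wy", "wz": the turn, a rotation vector about the tool's x, y, z in units of 8 degrees (1.0 is 8 degrees). In form: [{"fingers": .., "tx": .., "ty": .., "tz": .., "wx": .., "wy": .., "wz": ..}, ...]. A call has 1 to 12 rows; each row is the pose to reach, as a shift and turn from the pose measured when the call began, along the tool's axes at that moment; what a row does not reach only later rows make up. A row lasts 1/10 s, in which the tool goes at most 50 mm and 8.59 degrees, less where a joint would pass 70% of its speed; a pose out of reach is approached as far as the arm can. A call with a gripper value outside its range is refused whole. The fingers move at their own pace and stop on an object; the grip force is fixed at half the most. Time passes only in rows, so rows that repeat a pose let the fingers close. It gives the time, the measured TCP pose, the force and the opening at its end, in the units of the state.
- arm.observe(): the state, without advancing time (a new reading comes with each control period).
- arm.capture(name): name is "side" or "top"; returns the picture (384x512x3 uint8, red, green, blue); there is no depth.
- arm.camera_params(name): a dict with "camera_matrix" (3x3 intrinsics, pixels), "rvec" (rotation vector, rad) and "tvec" (3), from world to camera coordinates, as OpenCV has them. Camera axes: x right, y down, z forward; pixel columns grow to the right and rows downward; lengths in m; the calibration is good to about 2 mm. A picture is of the moment at which its call begins. camera_params takes no time and is no camera call.
- arm.close_job(): hands the job in, once; it reports no verdict.
The state is a dict: "time_s": time; "joints": joint angles; "qvel": joint speeds; "joint_efforts": joint torques, N m; "position": TCP position; "tool_rot": TCP orientation; "wrist_force": force on the tool from outside, world axes, zero at the start; "torque": the same for the moment, N m; "opening": finger opening in m.
Only numpy, scipy, OpenCV 4.12 (cv2) and the standard library are available. Lean on these libraries where they do the work, as an engineer would, in place of code of your own. Each camera call takes 0.05 s, during which the arm holds its last target. There are 200 camera calls.

### The job

Take the blue drip tray by its black grip and slide it, handle last, into the bay under the wooden stand that carries the litho stone, letting the bay's side walls line it up, until it is fully home against the end stop with only its handle showing; then let go. The red tray is too wide for the bay: leave it and the grit jar where they are.

Things in the scene. Friction and masses are not known exactly. Their poses are not given: they have to be found in the camera images.
- drip_tray_center (a point): Centre (15 mm up) of the pan of the loose BLUE tray, flat on the table, left or right. Pan 140 long (x) x 110 wide (y) x 30 mm high, 4 mm walls. x points from the handle to the leading end, z up; the handle is roughly towards the robot. Black upright grip block 44 mm long (x), 16 mm thick (y), 10 to 44 mm above the table, centred at x = -115 mm, y = 0, on a 12 mm neck. 0.2 to 0.45 kg; can be dragged.
- stand: Fixed wooden stand 154 mm wide bearing a pale stone. Origin: centre of the bay's mouth at table level; x points into the bay, z up. Mouth faces the robot roughly. Bay 118 mm wide, 42 high, no floor, solid stop at x = 140 mm. Roof top at 54 mm; stone from x = 65 to 215, top at 109. Flared steel cheeks reach to x = -22, y = +-74 mm. Tray home: pan centre at x = 70, y = 0, axes parallel, grip at x = -45 mm.
- grit_tray_center (a point): Bystander: centre, half-way up (15 mm), of the pan of the loose RED tray, 140 mm long (its x) x 150 mm wide x 30 mm high, with the same black handle as the blue one; too wide for the bay. It stands on the side that the blue tray is not on. Leave it alone.
- grit_jar: Bystander: closed amber jar of grit with steel lid and paper label, 72 mm across, 120 mm tall, origin at the centre of its underside, standing beside the stand. Leave it alone.
Not all that is in view belongs to the job. What is shaped like the part that bears drip_tray_center but white is not meant.

How it is judged:
By the outcome, as a careful person would: the job done as asked, in the order asked, and still so for the second after the job is handed in, with the robot touching nothing.
It also fails if it takes over 42 s, if anything falls off the work surface, if the arm or the gripper's body presses on something with over 40 N, if the wrist force passes 120 N, or if a joint passes its speed limit or range.

## Working session

There is one attempt and no reset: what is moved stays moved. The work goes in short steps, Python scripts to look and compute and a tool call to move; the robot and the scene stay as the last step left them, time stands still between calls to the robot, and variables do not carry over. Pictures are saved under pics/ and viewed, about 8 in all and at most 12, crops included, and the job is handed in when it is done.

Besides the shell and the picture viewer there is one more tool, called after "Call:" in YAML: its name, and indented under it one key for each argument. carry_out: Moves the arm, as the interface text tells. Its arguments: {"type":"object","properties":{"series":{"type":"array"}},"required":["series"]}

```bash
mkdir -p pics; ls; python3 - <<'E'
from cell import arm
import cv2
for n in("top","side"):
    cv2.imwrite(f"pics/{n}0.png",arm.capture(n)[:,:,::-1]); print(n,arm.camera_params(n))
print(arm.observe())
E
```

```text
pics
top {'camera_matrix': array([[484.76471352,   0.        , 262.0363385 ],
       [  0.        , 484.76471352, 187.67883656],
       [  0.        ,   0.        ,   1.        ]]), 'rvec': array([ 2.10676651, -2.16213889,  0.15233286]), 'tvec': array([-0.07778684,  0.47487523,  1.29805624])}
side {'camera_matrix': array([[430.86926507,   0.        , 256.45991943],
       [  0.        , 430.86926507, 185.21607412],
       [  0.        ,   0.        ,   1.        ]]), 'rvec': array([ 2.08843435, -0.60706745,  0.30879762]), 'tvec': array([-0.4409761 ,  0.14903196,  1.38674377])}
{'time_s': 0.1, 'joints': array([-1.41560071e+00,  3.00443620e-01,  1.52154821e+00, -3.23031183e-05,
        1.32071899e+00, -6.66088063e-02]), 'qvel': array([ 7.88062607e-04, -1.41827064e-03, -8.15962202e-04,  4.22442158e-04,
       -4.55115171e-04,  1.84144476e-05]), 'joint_efforts': array([ 1.76324465e-03, -5.44376314e+01, -3.62368262e+01, -1.77780521e-05,
        3.10446943e-03, -5.00946544e-05]), 'position': array([ 0.12094681, -0.53631814,  0.24175029]), 'tool_rot': array([-3.12118252e+00, -3.47584834e-01,  1.26835514e-04]), 'wrist_force': array([ 0.37266418, -0.06773942, -0.69302933]), 'torque': array([0.00531255, 0.01608381, 0.04956477]), 'opening': 0.08524165503136595}
```

View pics/top0.png

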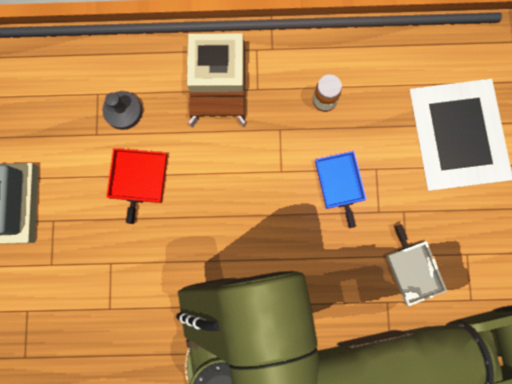

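View pics/side0.png

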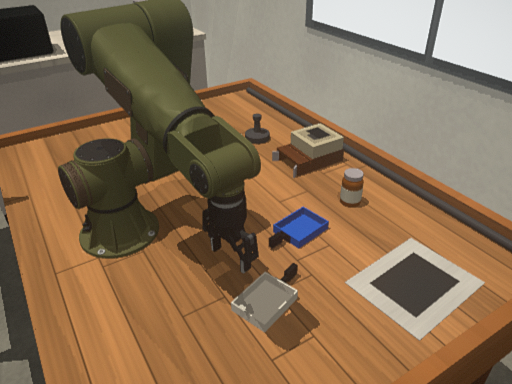

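Candidates for the blue tray in the top view are the blue tray (340,180), with its grip at (350,215), the red tray (137,175), which is too wide, and the white tray (416,272), which is a decoy. I choose blue. The stand's mouth is near (217,120) and the jar is at (327,92).

```bash
cat > h.py <<'E'
import cv2, numpy as np
from cell import arm
def cam(n):
    p=arm.camera_params(n); return p["camera_matrix"],cv2.Rodrigues(p["rvec"])[0],np.array(p["tvec"])
def world(n,uv,z):
    K,R,t=cam(n); d=R.T@np.linalg.inv(K)@np.r_[uv,1.]; c=-R.T@t
    return (c+d*(z-c[2])/d[2])
def pix(n,P):
    p=arm.camera_params(n); return cv2.projectPoints(np.float64(P).reshape(-1,3),p["rvec"],p["tvec"],p["camera_matrix"],None)[0].reshape(-1,2)
def blue(im):
    h=cv2.cvtColor(im,cv2.COLOR_RGB2HSV); return cv2.inRange(h,(105,120,60),(130,255,255))
def crop(im,x0,y0,w,h,s,f):
    cv2.imwrite(f,cv2.resize(im[y0:y0+h,x0:x0+w],None,fx=s,fy=s,interpolation=cv2.INTER_CUBIC)[:,:,::-1])
E
python3 - <<'E'
from h import *
im=arm.capture("top"); m=blue(im)
c=max(cv2.findContours(m,0,2)[0],key=cv2.contourArea)
W=np.float32([world("top",q[0],.03)[:2]*1000 for q in c]); r=cv2.minAreaRect(W); print(r,cv2.boxPoints(r))
d=cv2.inRange(im,(0,0,0),(70,70,70))[200:232,335:362]; ys,xs=np.nonzero(d)
print("grip px",xs.mean()+335,ys.mean()+200, world("top",(xs.mean()+335,ys.mean()+200),.03))
a=cv2.resize(im[25:135,170:260],None,fx=5,fy=5,interpolation=cv2.INTER_CUBIC); b=cv2.resize(im[140:240,300:370],None,fx=5,fy=5,interpolation=cv2.INTER_CUBIC)
b=cv2.copyMakeBorder(b,0,50,0,0,0); cv2.imwrite("pics/crop1.png",np.hstack([a,b])[:,:,::-1])
E
```

```text
((490.9433288574219, -306.0804443359375), (140.94708251953125, 109.92919158935547), 10.49966049194336) [[ 411.6336  -264.87854]
 [ 431.66595 -372.96707]
 [ 570.25305 -347.28235]
 [ 550.2207  -239.19382]]
grip px 349.3 216.78 [ 0.38675516 -0.32642883  0.03      ]
```

View pics/crop1.png

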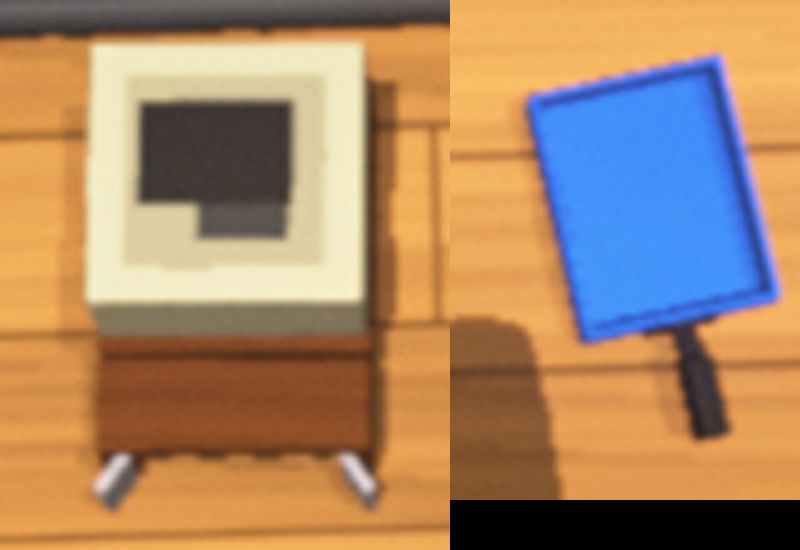

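The crop shows the stand's front roof edge from about (189.4,116) to (244.6,116.4), the cheek tips at about (190,122) and (245,122), and the blue tray with its grip at (350,217).

```bash
python3 - <<'E'
from h import *
f=lambda u,v,z: world("top",(170+(u+.5)/5-.5,25+(v+.5)/5-.5),z)[:2]
for k,u,v,z in [("roofL",97,456,.054),("roofR",373,458,.054),("stFL",86,302,.109),("stFR",365,303,.109),("stBL",91,43,.109),("stBR",364,42,.109),("chL",95,492,.04),("chR",378,492,.04)]: print(k,f(u,v,z)*1000)
FL,FR,BL,BR=[f(*a) for a in [(86,302,.109),(365,303,.109),(91,43,.109),(364,42,.109)]]
d1=(BL+BR-FL-FR); d2=FL+BL-FR-BR
print(np.degrees(np.arctan2(d1[1],d1[0])),np.degrees(np.arctan2(-d2[0],d2[1])),(FL+FR+BL+BR)/4)
E
```

```text
roofL [678.12702243 108.18431898]
roofR [672.44596963 -45.66038765]
stFL [746.96811394 105.0071458 ]
stFR [741.8207081  -45.49418529]
stBL [895.747972   102.14650243]
stBR [891.50163778 -47.72784036]
chL [661.62341267 111.6310983 ]
chR [656.9791104  -47.45477574]
-0.9778619917191751 -1.791244581493857 [0.81900961 0.02848291]
```

```bash
cat >> h.py <<'E'
from scipy.spatial.transform import Rotation as Ro
def go(xyz,yaw):
    s=arm.observe(); R=Ro.from_rotvec(s["tool_rot"]); y=np.radians(yaw)/2
    T=Ro.from_rotvec([np.pi*np.cos(y),np.pi*np.sin(y),0])
    print("t",(R.inv().apply(np.array(xyz)-s["position"])/.03).round(3),"w",(np.degrees((R.inv()*T).as_rotvec())/8).round(3))
E
python3 - <<'E'
from h import *
go((.378,-.327,.11),10.5); go((.378,-.327,.022),10.5)
E
```

```text
t [ 9.894 -4.92   4.4  ] w [-0.006 -0.     0.276]
t [ 9.894 -4.917  7.334] w [-0.006 -0.     0.276]
```

Call:
carry_out:
  series:
    - {"fingers": 85,"tx": 9.9,"ty": -4.92,"tz": 3.0,"wz": 0.28}
    - {"fingers": 85,"tx": 9.9,"ty": -4.92,"tz": 3.0,"wz": 0.28}
    - {"fingers": 85,"tx": 9.9,"ty": -4.92,"tz": 3.0,"wz": 0.28}
    - {"fingers": 85,"tx": 9.9,"ty": -4.92,"tz": 3.0,"wz": 0.28}
    - {"fingers": 85,"tx": 9.9,"ty": -4.92,"tz": 3.0,"wz": 0.28}
    - {"fingers": 85,"tx": 9.9,"ty": -4.92,"tz": 3.0,"wz": 0.28}
    - {"fingers": 85,"tx": 9.9,"ty": -4.92,"tz": 3.0,"wz": 0.28}
    - {"fingers": 85,"tx": 9.9,"ty": -4.92,"tz": 3.5,"wz": 0.28}
    - {"fingers": 85,"tx": 9.9,"ty": -4.92,"tz": 4.2,"wz": 0.28}
    - {"fingers": 85,"tx": 9.9,"ty": -4.92,"tz": 4.4,"wz": 0.28}
    - {"fingers": 85,"tx": 9.9,"ty": -4.92,"tz": 4.4,"wz": 0.28}
    - {"fingers": 85,"tx": 9.9,"ty": -4.92,"tz": 4.4,"wz": 0.28}

```text
validation failed for argument at $.se...
```

```bash
python3 - <<'E'
from h import *
s=arm.observe(); print(s["position"],s["joints"])
go((.378,-.327,.022),10.5)
im=arm.capture("side"); crop(im,190,130,160,120,5,"pics/side1.png")
E
```

```text
[ 0.1209541  -0.53638566  0.24187171] [-1.41561172e+00  3.00350139e-01  1.52138244e+00 -1.98914676e-05
  1.32069503e+00 -6.66254151e-02]
t [ 9.894 -4.917  7.334] w [-0.006 -0.     0.276]
```

View pics/side1.png

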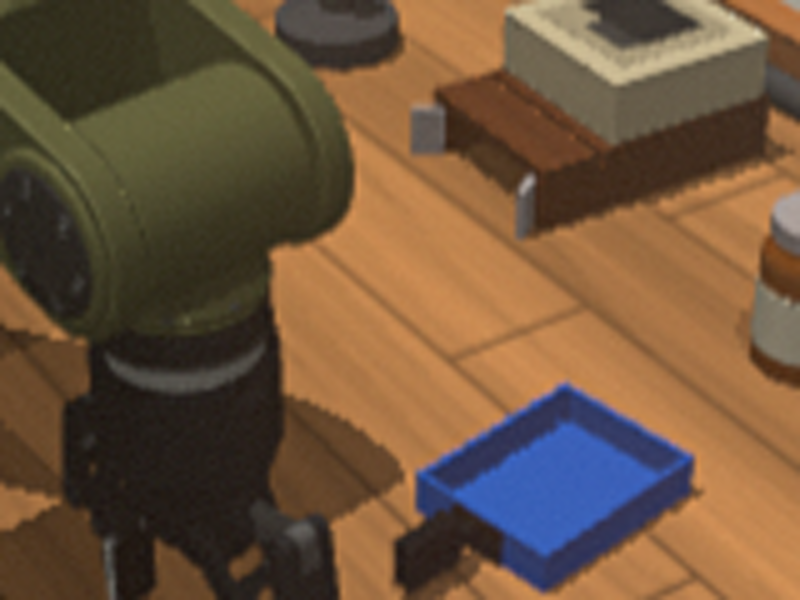

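The move was refused, probably because the rows left out keys, so the arm hasn't moved. The crop confirms the blue tray and its grip at about (273,239) in the side view. I'll resend with every key filled in.

Call:
carry_out:
  series:
    - {"fingers": 85,"tx": 9.9,"ty": -4.92,"tz": 3.0,"wx": 0,"wy": 0,"wz": 0.28}
    - {"fingers": 85,"tx": 9.9,"ty": -4.92,"tz": 3.0,"wx": 0,"wy": 0,"wz": 0.28}
    - {"fingers": 85,"tx": 9.9,"ty": -4.92,"tz": 3.0,"wx": 0,"wy": 0,"wz": 0.28}
    - {"fingers": 85,"tx": 9.9,"ty": -4.92,"tz": 3.0,"wx": 0,"wy": 0,"wz": 0.28}
    - {"fingers": 85,"tx": 9.9,"ty": -4.92,"tz": 3.0,"wx": 0,"wy": 0,"wz": 0.28}
    - {"fingers": 85,"tx": 9.9,"ty": -4.92,"tz": 3.0,"wx": 0,"wy": 0,"wz": 0.28}
    - {"fingers": 85,"tx": 9.9,"ty": -4.92,"tz": 3.0,"wx": 0,"wy": 0,"wz": 0.28}
    - {"fingers": 85,"tx": 9.9,"ty": -4.92,"tz": 3.5,"wx": 0,"wy": 0,"wz": 0.28}
    - {"fingers": 85,"tx": 9.9,"ty": -4.92,"tz": 4.2,"wx": 0,"wy": 0,"wz": 0.28}
    - {"fingers": 85,"tx": 9.9,"ty": -4.92,"tz": 4.4,"wx": 0,"wy": 0,"wz": 0.28}
    - {"fingers": 85,"tx": 9.9,"ty": -4.92,"tz": 4.4,"wx": 0,"wy": 0,"wz": 0.28}

```text
time_s: 1.3
position: [0.3779, -0.3268, 0.1095]
tool_rot: [-3.127, -0.286, 0.002]
wrist_force: [0.2, 1.1, 0.4]
opening: 0.0851
```

Call:
carry_out:
  series:
    - {"fingers": 85,"tx": 0,"ty": 0,"tz": 1.0,"wx": 0,"wy": 0,"wz": 0}
    - {"fingers": 85,"tx": 0,"ty": 0,"tz": 2.0,"wx": 0,"wy": 0,"wz": 0}
    - {"fingers": 85,"tx": 0,"ty": 0,"tz": 2.6,"wx": 0,"wy": 0,"wz": 0}
    - {"fingers": 85,"tx": 0,"ty": 0,"tz": 2.9,"wx": 0,"wy": 0,"wz": 0}
    - {"fingers": 85,"tx": 0,"ty": 0,"tz": 2.9,"wx": 0,"wy": 0,"wz": 0}

```text
time_s: 1.8
position: [0.3777, -0.3269, 0.0225]
tool_rot: [-3.126, -0.285, 0.002]
wrist_force: [0.8, -0.1, 1.4]
opening: 0.0848
```

```bash
python3 - <<'E'
from h import *
s=arm.observe(); print(s["position"],s["wrist_force"])
crop(arm.capture("side"),215,180,130,98,6,"pics/side2.png")
E
```

```text
[ 0.37765773 -0.32689227  0.02252342] [ 0.75961766 -0.1485294   1.40988124]
```

View pics/side2.png

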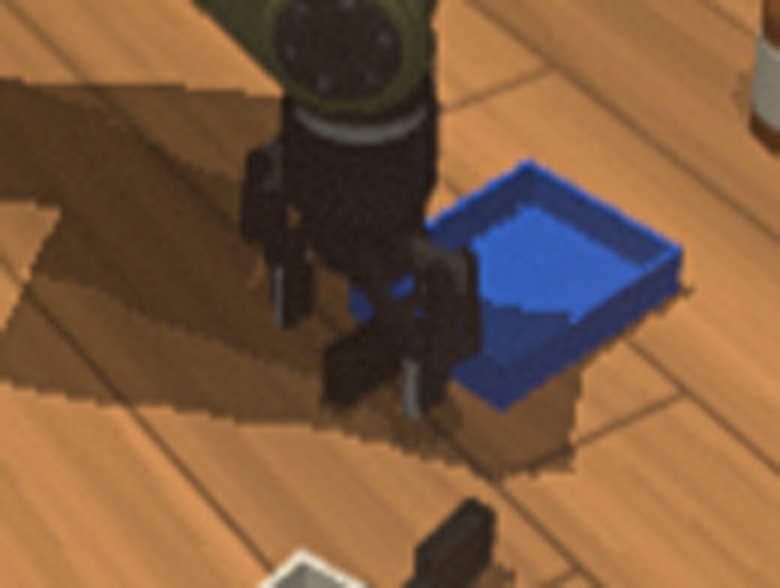

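The fingers straddle the grip, which is at about (275,237) in the side view. I'll close them.

Call:
carry_out:
  series:
    - {"fingers": 5,"tx": 0,"ty": 0,"tz": 0,"wx": 0,"wy": 0,"wz": 0}
    - {"fingers": 5,"tx": 0,"ty": 0,"tz": 0,"wx": 0,"wy": 0,"wz": 0}
    - {"fingers": 5,"tx": 0,"ty": 0,"tz": 0,"wx": 0,"wy": 0,"wz": 0}
    - {"fingers": 5,"tx": 0,"ty": 0,"tz": 0,"wx": 0,"wy": 0,"wz": 0}
    - {"fingers": 5,"tx": 0,"ty": 0,"tz": 0,"wx": 0,"wy": 0,"wz": 0}
    - {"fingers": 5,"tx": 0,"ty": 0,"tz": 0,"wx": 0,"wy": 0,"wz": 0}
    - {"fingers": 5,"tx": 0,"ty": 0,"tz": 0,"wx": 0,"wy": 0,"wz": 0}
    - {"fingers": 5,"tx": 0,"ty": 0,"tz": 0,"wx": 0,"wy": 0,"wz": 0}

```text
time_s: 2.65
position: [0.3781, -0.3273, 0.0236]
tool_rot: [-3.128, -0.286, 0.0]
wrist_force: [-1.1, 0.5, 5.1]
opening: 0.0151
```

```bash
python3 - <<'E'
from h import *
s=arm.observe(); print(s["position"],s["opening"])
z=s["position"][2]
go((.445,.0385,z),-1.6)
E
```

```text
[ 0.3781279  -0.32734061  0.02362305] 0.015091254696475442
t [ 4.4010e+00 -1.1589e+01  1.0000e-02] w [-0.006  0.002  1.504]
```

Call:
carry_out:
  series:
    - {"fingers": 5,"tx": 0.1,"ty": -0.3,"tz": 0,"wx": 0,"wy": 0,"wz": 0.05}
    - {"fingers": 5,"tx": 0.3,"ty": -0.8,"tz": 0,"wx": 0,"wy": 0,"wz": 0.1}
    - {"fingers": 5,"tx": 0.5,"ty": -1.4,"tz": 0,"wx": 0,"wy": 0,"wz": 0.18}
    - {"fingers": 5,"tx": 0.76,"ty": -2.0,"tz": 0,"wx": 0,"wy": 0,"wz": 0.26}
    - {"fingers": 5,"tx": 0.99,"ty": -2.6,"tz": 0,"wx": 0,"wy": 0,"wz": 0.34}
    - {"fingers": 5,"tx": 1.2,"ty": -3.2,"tz": 0,"wx": 0,"wy": 0,"wz": 0.42}
    - {"fingers": 5,"tx": 1.44,"ty": -3.8,"tz": 0,"wx": 0,"wy": 0,"wz": 0.5}
    - {"fingers": 5,"tx": 1.67,"ty": -4.4,"tz": 0,"wx": 0,"wy": 0,"wz": 0.58}
    - {"fingers": 5,"tx": 1.9,"ty": -5.0,"tz": 0,"wx": 0,"wy": 0,"wz": 0.66}
    - {"fingers": 5,"tx": 2.1,"ty": -5.5,"tz": 0,"wx": 0,"wy": 0,"wz": 0.72}
    - {"fingers": 5,"tx": 2.2,"ty": -5.8,"tz": 0,"wx": 0,"wy": 0,"wz": 0.75}
    - {"fingers": 5,"tx": 2.2,"ty": -5.8,"tz": 0,"wx": 0,"wy": 0,"wz": 0.75}

```text
time_s: 3.85
position: [0.4115, -0.1432, 0.0237]
tool_rot: [-3.138, -0.124, 0.001]
wrist_force: [-0.2, 2.2, -0.0]
opening: 0.0149
```

```bash
python3 - <<'E'
from h import *
s=arm.observe(); print(s["position"],s["opening"])
go((.445,.0385,.0235),-1.6)
E
```

```text
[ 0.41145501 -0.14320495  0.02370417] 0.014905622675714932
t [ 1.593 -5.95   0.013] w [-0.009  0.005  0.766]
```

Call:
carry_out:
  series:
    - {"fingers": 5,"tx": 0.1,"ty": -0.3,"tz": 0,"wx": 0,"wy": 0,"wz": 0.05}
    - {"fingers": 5,"tx": 0.22,"ty": -0.8,"tz": 0,"wx": 0,"wy": 0,"wz": 0.1}
    - {"fingers": 5,"tx": 0.37,"ty": -1.4,"tz": 0,"wx": 0,"wy": 0,"wz": 0.18}
    - {"fingers": 5,"tx": 0.54,"ty": -2.0,"tz": 0,"wx": 0,"wy": 0,"wz": 0.26}
    - {"fingers": 5,"tx": 0.7,"ty": -2.6,"tz": 0,"wx": 0,"wy": 0,"wz": 0.34}
    - {"fingers": 5,"tx": 0.86,"ty": -3.2,"tz": 0,"wx": 0,"wy": 0,"wz": 0.42}
    - {"fingers": 5,"tx": 1.02,"ty": -3.8,"tz": 0,"wx": 0,"wy": 0,"wz": 0.5}
    - {"fingers": 5,"tx": 1.18,"ty": -4.4,"tz": 0,"wx": 0,"wy": 0,"wz": 0.58}
    - {"fingers": 5,"tx": 1.34,"ty": -5.0,"tz": 0,"wx": 0,"wy": 0,"wz": 0.66}
    - {"fingers": 5,"tx": 1.5,"ty": -5.6,"tz": 0,"wx": 0,"wy": 0,"wz": 0.73}
    - {"fingers": 5,"tx": 1.59,"ty": -5.95,"tz": 0,"wx": 0,"wy": 0,"wz": 0.77}
    - {"fingers": 5,"tx": 1.59,"ty": -5.95,"tz": 0,"wx": 0,"wy": 0,"wz": 0.77}

```text
time_s: 5.05
position: [0.4449, 0.0393, 0.0237]
tool_rot: [-3.14, 0.043, 0.002]
wrist_force: [0.4, 0.8, -1.0]
opening: 0.0151
```

```bash
python3 - <<'E'
from h import *
s=arm.observe(); print(s["position"],s["opening"],s["wrist_force"])
im=arm.capture("top"); m=blue(im)
c=max(cv2.findContours(m,0,2)[0],key=cv2.contourArea)
W=np.float32([world("top",q[0],.03)[:2]*1000 for q in c]); print(cv2.minAreaRect(W))
crop(im,130,60,160,150,4,"pics/top2.png")
E
```

```text
[0.4448899  0.03928403 0.02374651] 0.015064246661141447 [ 0.41029894  0.84099749 -0.98400983]
((558.835205078125, 35.07782745361328), (109.16441345214844, 137.0347137451172), 88.35022735595703)
```

View pics/top2.png

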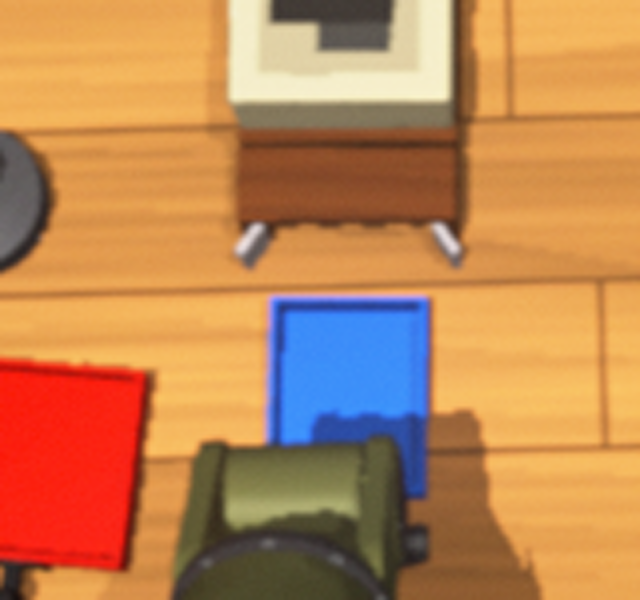

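The tray sits at yaw about -1.65° and is on the bay axis to within about 1 mm. In the top view its leading edge is at row 134 and the mouth is at row 115. I'll insert it.

Call:
carry_out:
  series:
    - {"fingers": 5,"tx": 0.3,"ty": 0,"tz": 0,"wx": 0,"wy": 0,"wz": 0}
    - {"fingers": 5,"tx": 0.7,"ty": 0,"tz": 0,"wx": 0,"wy": 0,"wz": 0}
    - {"fingers": 5,"tx": 1.1,"ty": 0,"tz": 0,"wx": 0,"wy": 0,"wz": 0}
    - {"fingers": 5,"tx": 1.4,"ty": 0,"tz": 0,"wx": 0,"wy": 0,"wz": 0}
    - {"fingers": 5,"tx": 1.7,"ty": 0,"tz": 0,"wx": 0,"wy": 0,"wz": 0}
    - {"fingers": 5,"tx": 2.0,"ty": 0,"tz": 0,"wx": 0,"wy": 0,"wz": 0}
    - {"fingers": 5,"tx": 2.3,"ty": 0,"tz": 0,"wx": 0,"wy": 0,"wz": 0}
    - {"fingers": 5,"tx": 2.6,"ty": 0,"tz": 0,"wx": 0,"wy": 0,"wz": 0}
    - {"fingers": 5,"tx": 2.8,"ty": 0,"tz": 0,"wx": 0,"wy": 0,"wz": 0}
    - {"fingers": 5,"tx": 2.8,"ty": 0,"tz": 0,"wx": 0,"wy": 0,"wz": 0}

```text
time_s: 6.1
position: [0.5299, 0.0363, 0.0237]
tool_rot: [-3.14, 0.043, -0.001]
wrist_force: [1.9, -0.1, 1.9]
opening: 0.0152
```

Call:
carry_out:
  series:
    - {"fingers": 5,"tx": 0.2,"ty": 0,"tz": 0,"wx": 0,"wy": 0,"wz": 0}
    - {"fingers": 5,"tx": 0.5,"ty": 0,"tz": 0,"wx": 0,"wy": 0,"wz": 0}
    - {"fingers": 5,"tx": 0.8,"ty": 0,"tz": 0,"wx": 0,"wy": 0,"wz": 0}
    - {"fingers": 5,"tx": 1.1,"ty": 0,"tz": 0,"wx": 0,"wy": 0,"wz": 0}
    - {"fingers": 5,"tx": 1.4,"ty": 0,"tz": 0,"wx": 0,"wy": 0,"wz": 0}
    - {"fingers": 5,"tx": 1.5,"ty": 0,"tz": 0,"wx": 0,"wy": 0,"wz": 0}
    - {"fingers": 5,"tx": 1.5,"ty": 0,"tz": 0,"wx": 0,"wy": 0,"wz": 0}

```text
time_s: 6.8
position: [0.5757, 0.035, 0.0237]
tool_rot: [-3.14, 0.043, -0.003]
wrist_force: [1.6, -0.4, 1.1]
opening: 0.015
```

Call:
carry_out:
  series:
    - {"fingers": 5,"tx": 0.2,"ty": 0,"tz": 0,"wx": 0,"wy": 0,"wz": 0}
    - {"fingers": 5,"tx": 0.45,"ty": 0,"tz": 0,"wx": 0,"wy": 0,"wz": 0}
    - {"fingers": 5,"tx": 0.7,"ty": 0,"tz": 0,"wx": 0,"wy": 0,"wz": 0}
    - {"fingers": 5,"tx": 0.95,"ty": 0,"tz": 0,"wx": 0,"wy": 0,"wz": 0}
    - {"fingers": 5,"tx": 1.2,"ty": 0,"tz": 0,"wx": 0,"wy": 0,"wz": 0}
    - {"fingers": 5,"tx": 1.4,"ty": 0,"tz": 0,"wx": 0,"wy": 0,"wz": 0}
    - {"fingers": 5,"tx": 1.4,"ty": 0,"tz": 0,"wx": 0,"wy": 0,"wz": 0}

```text
time_s: 7.5
position: [0.6186, 0.0338, 0.0236]
tool_rot: [-3.14, 0.043, -0.005]
wrist_force: [2.1, -0.5, 0.5]
opening: 0.0151
```

Call:
carry_out:
  series:
    - {"fingers": 5,"tx": 0.1,"ty": 0,"tz": 0,"wx": 0,"wy": 0,"wz": 0}
    - {"fingers": 5,"tx": 0.2,"ty": 0,"tz": 0,"wx": 0,"wy": 0,"wz": 0}
    - {"fingers": 5,"tx": 0.3,"ty": 0,"tz": 0,"wx": 0,"wy": 0,"wz": 0}
    - {"fingers": 5,"tx": 0.35,"ty": 0,"tz": 0,"wx": 0,"wy": 0,"wz": 0}
    - {"fingers": 5,"tx": 0.35,"ty": 0,"tz": 0,"wx": 0,"wy": 0,"wz": 0}

```text
time_s: 8.0
position: [0.6293, 0.0336, 0.0236]
tool_rot: [-3.14, 0.043, -0.005]
wrist_force: [-0.9, 0.2, 2.3]
opening: 0.0152
```

Next I advance in 2 mm steps and watch the force for the stop.

Call:
carry_out:
  series:
    - {"fingers": 5,"tx": 0.03,"ty": 0,"tz": 0,"wx": 0,"wy": 0,"wz": 0}
    - {"fingers": 5,"tx": 0.07,"ty": 0,"tz": 0,"wx": 0,"wy": 0,"wz": 0}
    - {"fingers": 5,"tx": 0.07,"ty": 0,"tz": 0,"wx": 0,"wy": 0,"wz": 0}

```text
time_s: 8.3
position: [0.6315, 0.0335, 0.0236]
tool_rot: [-3.14, 0.043, -0.005]
wrist_force: [-3.8, 0.6, 3.1]
opening: 0.0151
```

Call:
carry_out:
  series:
    - {"fingers": 5,"tx": 0.03,"ty": 0,"tz": 0,"wx": 0,"wy": 0,"wz": 0}
    - {"fingers": 5,"tx": 0.07,"ty": 0,"tz": 0,"wx": 0,"wy": 0,"wz": 0}
    - {"fingers": 5,"tx": 0.07,"ty": 0,"tz": 0,"wx": 0,"wy": 0,"wz": 0}

```text
time_s: 8.6
position: [0.6331, 0.0334, 0.0236]
tool_rot: [-3.14, 0.043, -0.003]
wrist_force: [-10.2, 0.2, 7.8]
opening: 0.0153
```

Call:
carry_out:
  series:
    - {"fingers": 5,"tx": 0.04,"ty": 0,"tz": 0,"wx": 0,"wy": 0,"wz": 0}
    - {"fingers": 5,"tx": 0.07,"ty": 0,"tz": 0,"wx": 0,"wy": 0,"wz": 0}
    - {"fingers": 5,"tx": 0.07,"ty": 0,"tz": 0,"wx": 0,"wy": 0,"wz": 0}
    - {"fingers": 5,"tx": 0.07,"ty": 0,"tz": 0,"wx": 0,"wy": 0,"wz": 0}

```text
time_s: 9.0
position: [0.6332, 0.0334, 0.0236]
tool_rot: [-3.14, 0.042, 0.006]
wrist_force: [-26.7, -1.2, 17.6]
opening: 0.0151
```

```bash
python3 - <<'E'
from h import *
s=arm.observe(); print(s["position"],s["wrist_force"])
im=arm.capture("side"); b=arm.capture("top")
f=lambda i,x,y,w,h,k:cv2.resize(i[y:y+h,x:x+w],None,fx=k,fy=k,interpolation=cv2.INTER_CUBIC)
cv2.imwrite("pics/in1.png",np.hstack([f(im,200,90,160,120,2.5),f(b,130,60,160,120,2.5)])[:,:,::-1])
E
```

```text
[0.63315809 0.03340385 0.02358075] [-26.72961121  -1.15817612  17.64340873]
```

View pics/in1.png

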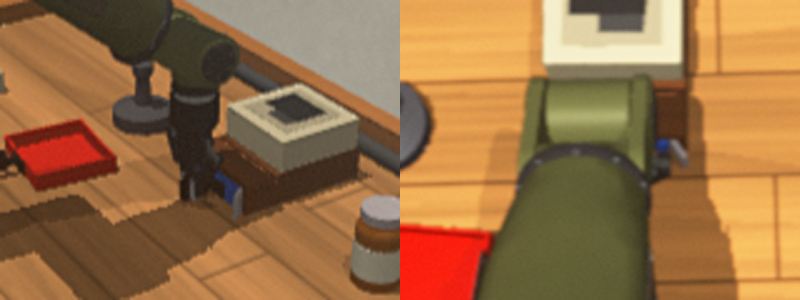

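Call:
carry_out:
  series:
    - {"fingers": 5,"tx": -0.01,"ty": 0,"tz": 0,"wx": 0,"wy": 0,"wz": 0}
    - {"fingers": 5,"tx": -0.01,"ty": 0,"tz": 0,"wx": 0,"wy": 0,"wz": 0}

```text
time_s: 9.3
position: [0.633, 0.0334, 0.0237]
tool_rot: [-3.14, 0.042, 0.005]
wrist_force: [-4.9, -0.8, 5.9]
opening: 0.0153
```

```bash
python3 - <<'E'
from h import *
for n in("top","side"):
    m=blue(arm.capture(n)); ys,xs=np.nonzero(m); print(n,xs.min(),xs.max(),ys.min(),ys.max())
    a=np.radians(-1.6);M=np.array([.677,.0318])
    for x in(0,-.01,-.02):
        print(x,[pix(n,[*(M+np.array([np.cos(a)*x-np.sin(a)*y,np.sin(a)*x+np.cos(a)*y])),z])[0].round(1) for y in(-.055,.055) for z in(0.,.03)])
E
```

```text
top 233 236 116 119
0 [array([237.4, 121. ]), array([236.7, 117.9]), array([199.4, 121.1]), array([197.9, 118. ])]
-0.01 [array([237.3, 124.4]), array([236.6, 121.4]), array([199.3, 124.4]), array([197.8, 121.4])]
-0.02 [array([237.3, 127.7]), array([236.6, 124.8]), array([199.3, 127.8]), array([197.8, 124.8])]
side 286 293 160 169
0 [array([293.7, 173.7]), array([294., 167.]), array([278.2, 161.3]), array([278.3, 154.9])]
-0.01 [array([291.5, 174.4]), array([291.8, 167.7]), array([276.1, 162. ]), array([276.2, 155.5])]
-0.02 [array([289.4, 175.1]), array([289.6, 168.4]), array([274. , 162.6]), array([274.1, 156.2])]
```

The rear-wall pixels match the home prediction for a pan flush with the mouth. I'll release and lift.

Call:
carry_out:
  series:
    - {"fingers": 25,"tx": 0,"ty": 0,"tz": 0,"wx": 0,"wy": 0,"wz": 0}
    - {"fingers": 45,"tx": 0,"ty": 0,"tz": 0,"wx": 0,"wy": 0,"wz": 0}
    - {"fingers": 45,"tx": 0,"ty": 0,"tz": 0,"wx": 0,"wy": 0,"wz": 0}
    - {"fingers": 45,"tx": 0,"ty": 0,"tz": 0,"wx": 0,"wy": 0,"wz": 0}
    - {"fingers": 45,"tx": 0,"ty": 0,"tz": -0.5,"wx": 0,"wy": 0,"wz": 0}
    - {"fingers": 45,"tx": 0,"ty": 0,"tz": -1.5,"wx": 0,"wy": 0,"wz": 0}
    - {"fingers": 45,"tx": 0,"ty": 0,"tz": -3,"wx": 0,"wy": 0,"wz": 0}
    - {"fingers": 45,"tx": -1,"ty": 0,"tz": -4,"wx": 0,"wy": 0,"wz": 0}
    - {"fingers": 45,"tx": -2.5,"ty": 0,"tz": -5,"wx": 0,"wy": 0,"wz": 0}
    - {"fingers": 45,"tx": -4,"ty": 0,"tz": -5.5,"wx": 0,"wy": 0,"wz": 0}
    - {"fingers": 45,"tx": -6,"ty": 0,"tz": -6,"wx": 0,"wy": 0,"wz": 0}
    - {"fingers": 45,"tx": -6,"ty": 0,"tz": -6,"wx": 0,"wy": 0,"wz": 0}

```text
time_s: 10.6
position: [0.4508, 0.0383, 0.2067]
tool_rot: [-3.14, 0.042, 0.001]
wrist_force: [0.7, -0.2, -0.9]
opening: 0.0451
```

```bash
python3 - <<'E'
from h import *
print(arm.observe()["position"])
im=arm.capture("side"); b=arm.capture("top")
for i in (im,b):
    ys,xs=np.nonzero(blue(i)); print(xs.min(),xs.max(),ys.min(),ys.max())
f=lambda i,x,y,w,h,k:cv2.resize(i[y:y+h,x:x+w],None,fx=k,fy=k,interpolation=cv2.INTER_CUBIC)
cv2.imwrite("pics/in2.png",np.hstack([f(im,255,110,100,100,4),f(b,165,60,100,100,4)])[:,:,::-1])
E
```

```text
[0.45078799 0.03826483 0.20674618]
280 293 155 170
198 236 116 119
```

View pics/in2.png

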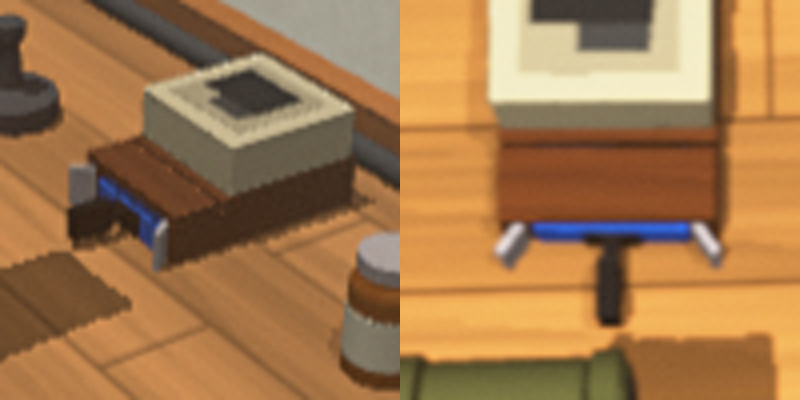

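```bash
python3 -c "
from cell import arm
print(arm.close_job())"
```

```text
the job is handed in; nothing more can be done
None
```

The blue drip tray is fully in the bay under the stand, with only its handle showing. I gripped it by the black grip, dragged it onto the bay axis, pushed it in and let go. The job is handed in; the arm's clock read about 10.7 s of the allowed 42 s.

- **End stop:** the tool stalled at x = 0.633 m, against a predicted 0.632 m. The push force rose to about 27 N with no further movement, and I eased it off before opening the fingers.
- **After release:** both cameras show the rear wall flush with the mouth, to within about 2 mm of camera accuracy, and square and centred between the cheeks. The gripper was clear, with about 0 N on the wrist.
- **Bystanders:** I did not touch the red tray or the jar. I did not measure their positions again afterwards.
- **One refused move:** my first move call was rejected because it left out some values, and the arm did not move. No other check failed or disagreed.

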